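# Lock the revolving bread stand with its pin and hold the pin

## Task

First turn the revolving bread stand by its upright red grip until the bushing on the platter's ear lies right under the bushing on the fixed bracket. Then take the steel locking pin out of its wooden block and thread it straight down through the upper bushing and on through the lower one, until its end sticks out about 20 mm below the lower bushing without reaching the counter. Finish holding it upright there in the gripper, spanning both bushings and not let go, so that a colleague can snap the clip on its end; leave the crock, tumbler, jam jar and price sign where they stand.

Things in the scene. Friction and masses are not known exactly. Their poses are not given: they have to be found in the camera images.
- stand: Fixed foot of the bread stand, fastened to the counter (dark steel). Origin on the counter, on the vertical turning axis. On its -x side, 155 mm from the axis, the bracket's arm carries the upper (brass) bushing; the bracket's upright (18 x 24 mm, 126 mm high) stands 215 mm from the axis on the same side. The platter (round wooden board, radius 128 mm, top at height 60 mm) turns on the foot and carries bread under a clear dome of radius 85 mm, its knob's top at height 139 mm.
- platter (a joint): Turning angle of the platter, rad, counter-clockwise positive seen from above. 0: the lower bushing is exactly under the upper one. It starts between 0.35 and 0.9, can turn from -0.3 to 1.3, and stays where it is left (light friction, about 1 N at the grip).
- turn_grip (a point): Centre of the top of the upright red grip on the platter's edge: a round post of diameter 16 mm, 55 mm tall (heights 58 to 113 mm), 135 mm from the turning axis. Seen from above it lies 1.75 rad clockwise round the axis from the lower bushing. It turns with the platter; being round, it can turn between the fingers.
- upper_bushing (a point): Centre of the upper mouth of the fixed brass bushing, at height 135 mm. Vertical bore of diameter 15 mm; 25 mm long (heights 110 to 135 mm); the uppermost 8 mm flare to about 28 mm at the mouth; outer diameter 35 mm at the mouth, 23 mm below.
- lower_bushing (a point): Centre of the upper mouth of the copper-coloured bushing on the platter's ear, at height 70 mm, 155 mm from the turning axis. Same bushing: vertical bore of diameter 15 mm, heights 45 to 70 mm, the uppermost 8 mm flared to about 28 mm. Open below; the counter lies 45 mm under its lower end.
- pin_block: Fixed dark wooden block, 80 x 80 x 50 mm, origin at the centre of its underside. A blind vertical hole of diameter 13 mm and 40 mm deep at its centre holds the pin.
- pin: Loose steel locking pin, a plain round rod of diameter 12 mm and length 180 mm, about 90 g, standing upright in the block (lower end at height 10 mm, top at 190 mm). Origin at the centre of its lower end, z along it towards the top. Lower 6 mm tapered to 6 mm. Its top 45 mm are blue: grip it there, as only 65 mm of it stay above the upper bushing at the end. It has no head or stop: let go, it falls through to the counter.
- pin_tip (a point): Centre of the pin's tapered lower end.
- pin_top (a point): Centre of the pin's blue top end, 180 mm from the tip.
- crock: Loose blue ceramic crock, rim radius 36 mm, 85 mm high; origin under its centre. Leave it alone.
- tumbler: Loose greenish glass tumbler, rim radius 34 mm, 110 mm high; origin under its centre. Leave it alone.
- jam_jar: Loose amber jam jar with a white cap, radius 30 mm, 80 mm high; origin under its centre. Leave it alone.
- price_sign: Loose blank black price sign on a wooden foot, 75 mm wide along its y, 62 mm high; origin under its centre. Leave it alone.

How it is judged (in metres and radians):
On the way, in this order (a step that is already met when the one before it is completed fails the run):
1. the platter is turned so that the lower bushing lies under the upper one (within about 5 mm) (value of joint platter between -0.035 and 0.035 rad), for 0.2 s.
2. the pin's lower end has come down through the upper bushing and is between the two bushings (horizontal distance between pin_tip and upper_bushing below 0.008 m and height (world z) of pin_tip between 0.046 and 0.108 m), for 0.05 s.
At the end, for the whole second after the job is handed in: Pin upright (0.08 rad) through both bushings, tip 10 to 36 mm above the counter and within 6 mm of the lower bushing's axis, top within 12 mm of the upper one's; platter within 0.035 rad of lined up; fingers still grip the pin (over 2 N) and it is at rest (all of step 1 and height (world z) of pin_tip between 0.01 and 0.036 m and horizontal distance between pin_tip and lower_bushing below 0.006 m and horizontal distance between pin_top and upper_bushing below 0.012 m and angle between pin's own z axis and vertical below 0.08 rad and contact force between the fingers and pin above 2 N and linear speed of pin below 0.02 m/s); the arm keeps its last pose, push and grip.
It fails at once if the crock, tumbler, jam jar or price sign is moved by more than 20 mm (distance of any of crock, tumbler, jam_jar, price_sign from where it was at the start of the episode above 0.02 m).
It fails at once if the crock, tumbler, jam jar or price sign is tipped over (angle between any of crock, tumbler, jam_jar, price_sign's own z axis and vertical above 0.4 rad).
It also fails if it takes over 66 s, if anything falls off the work surface, if the arm or the gripper's body presses on something with over 40 N, if the wrist force passes 120 N, or if a joint passes its speed limit or range.

## Robot

A 6-joint arm with a two-finger parallel gripper is mounted at the origin on the work surface. World frame = base frame: x ahead of the robot, y to its left, z up, the work surface at z = 0. Lengths are in mm, angles in degrees, forces in N, time in s.
With the tool pointing down it reaches from about 300 to 850 mm from the base axis. Payload 4.2 kg.
Tool frame: the origin (TCP) lies between the finger pads; the fingertips stand 22 mm ahead of it and the grasp point (between the pads) lies 3 mm ahead of it; z points along the fingers, y is the direction in which the jaws open and shut (so a half turn about z gives the same grasp; the last joint's range is limited). The gripper opens to 91 mm and grips with 3 to 60 N. Pads are 32 mm wide; open, the fingers measure 118 mm over their backs; the gripper's body (76 mm by 178 mm) begins 60 mm behind the grasp point.
Start: joints at [-68.64, 18.312, 89.639, -0, 72.044, -1.146], TCP at [220.1, -531.222, 235.976] pointing down, gripper open.
Joint ranges: [-177.97, 177.97], [-48.28, 115.42], [12.27, 149.76], [-77.06, 257.06], [2.81, 150.46], [-146.56, 146.56]. Speed limits (degrees/s): [147.25, 147.25, 180, 180, 180, 180].

## Interface

Orientations are given as [roll, pitch, yaw] about the fixed x, y, z axes, in that order (R = Rz(yaw) Ry(pitch) Rx(roll)).
In Python, from workcell import * gives the robot as it stands.
- The arm moves only by the shell command python3 -m jog 'ROWS' [OPENING] [FORCE]. ROWS is text: rows parted by semicolons, each of 6 numbers parted by spaces: the shift along the tool's x, y, z in units of 0.5 m (1.0 is 0.5 m), then the turn, a rotation vector about the tool's x, y, z in units of pi/2 rad (1.0 is pi/2 rad). A call has 1 to 20 rows; each row is the pose to reach, as a shift and turn from the pose measured when the call began, along the tool's axes at that moment; what a row does not reach only later rows make up. A row lasts 1/12 s, in which the tool goes at most 41.7 mm and 7.16 degrees, less where a joint would pass 70% of its speed; a pose out of reach is approached as far as the arm can. A call with a number of a shift or a turn outside -1 to 1 is refused whole. A call with a gripper value outside its range is refused whole. OPENING is the opening, from -1 (shut) to 1 (fully open), set as the call begins (- or left out, the last holds). The fingers move at their own pace and stop on an object; FORCE is the grip in N (left out, the last holds). Time passes only in rows, so rows that repeat a pose let the fingers close. It gives the time, the measured TCP pose, the force and the opening at its end, in the units of the state.
- state(): the state, without advancing time (a new reading comes with each control period).
- grab_frame(name): name is "scene" or "top"; returns the picture (480x640x3 uint8, red, green, blue); there is no depth.
- calibration(name): a dict with "mtx" (3x3 intrinsics, pixels), "distortion" ([k1, k2, p1, p2, k3] as OpenCV has them; the pictures are not rectified), "rvec" (rotation vector, rad) and "tvec" (3), from world to camera coordinates, as OpenCV has them. Camera axes: x right, y down, z forward; pixel columns grow to the right and rows downward; lengths in mm; the calibration is good to about 2 mm. A picture is of the moment at which its call begins. calibration takes no time and is no camera call.
- job_done(): hands the job in, once; it reports no verdict.
Trained networks look in the newest picture that a camera, given by its name, has taken for a name from the list of things; names that differ only in an ending like _2 or _b are one class to them, and where a whole thing is asked for, a point or a joint stands for the part that bears it (a point fixed in the world has none). Each returns a list of dicts, best first, with "confidence" (0 to 1); they miss things now and then, are a little off and sometimes report something else, mostly with a low value. They report only what shows in the picture. A call takes as long as a camera call.
- spot_in(query, camera): "rect" ([left, top, right, bottom] in pixels, round what is visible of it).
- tip_of(query, camera): "location" ([column, row] in pixels: a listed point, or the origin of a listed thing).
The state is a dict: "time_s": time; "qpos": joint angles; "qvel": joint speeds; "effort": joint torques, N m; "ee_pos": TCP position; "ee_rot": TCP orientation; "force": force on the tool from outside, world axes, zero at the start; "torque": the same for the moment, N m; "gripper_width": finger opening in mm.
Only numpy, scipy, OpenCV 4.12 (cv2) and the standard library are available. Lean on these libraries where they do the work, as an engineer would, in place of code of your own. Each camera call takes 0.05 s, during which the arm holds its last target. There are 200 camera calls.

## Working session

There is one attempt and no reset: what is moved stays moved. The work goes in short steps, Python scripts to look and compute and a shell command to move; the robot and the scene stay as the last step left them, time stands still between calls to the robot, and variables do not carry over. Pictures are saved under pics/ and viewed, about 8 in all and at most 12, crops included, and the job is handed in when it is done.

```bash
mkdir -p pics; cat > h.py <<'E'
from workcell import *
import numpy as np, cv2
def cam(n):
    c=calibration(n); return np.array(c["mtx"],float),np.array(c["distortion"],float),np.array(c["rvec"],float).reshape(3,1),np.array(c["tvec"],float).reshape(3)
def at_z(n,px,z):
    K,D,r,t=cam(n); R=cv2.Rodrigues(r)[0]
    u=cv2.undistortPoints(np.array([[px]],float),K,D)[0,0]
    d=R.T@np.array([u[0],u[1],1]); o=-R.T@t
    return o+d*(z-o[2])/d[2]
def proj(n,p):
    K,D,r,t=cam(n); return cv2.projectPoints(np.array([p],float),r,t,K,D)[0][0,0]
def rot(rpy):
    from scipy.spatial.transform import Rotation as Ro
    return Ro.from_euler('xyz',rpy,degrees=True).as_matrix()
def save(n,f): 
    im=grab_frame(n); cv2.imwrite('pics/'+f,im[:,:,::-1]); return im
def rel(p):
    s=state(); return rot(s["ee_rot"]).T@(np.array(p)-np.array(s["ee_pos"]))/500
E
python3 - <<'E'
from h import *
s=state(); print(s)
zs=dict(turn_grip=113,upper_bushing=135,lower_bushing=70,pin_tip=10,pin_top=190,stand=0,pin_block=0,crock=0,tumbler=0,jam_jar=0,price_sign=0)
for n in("top","scene"):
    a=save(n,n+"0.png"); K,D,r,t=cam(n); print(n,"cam at",-cv2.Rodrigues(r)[0].T@t)
    for q,z in zs.items():
        for d in tip_of(q,n)[:2]:
            print(q,np.round(d["location"]),round(d["confidence"],2),np.round(at_z(n,d["location"],z)))
a=cv2.imread('pics/top0.png')
E
```

```text
{'time_s': 0.0, 'qpos': array([-6.86392609e+01,  1.83537782e+01,  8.97064679e+01,  3.24130326e-04,
        7.20446042e+01, -1.14701588e+00]), 'qvel': array([-0.07220627, -0.05907454,  0.04993458,  0.02311815,  0.0794704 ,
       -0.08080829]), 'effort': array([ 1.91020343e-03, -4.12455475e+01, -2.31969416e+01,  7.29407324e-02,
        4.56553290e-02, -1.34455754e-04]), 'ee_pos': array([ 219.93629754, -530.76791933,  235.09841295]), 'ee_rot': array([-1.79895177e+02, -2.40697707e-03,  2.25076526e+01]), 'force': array([-0.403519  , -0.40179927, -0.25686715]), 'torque': array([0.00560281, 0.02295731, 0.03294738]), 'gripper_width': 91.2285346051059}
top cam at [ 372.89840558    3.51836077 1431.64874737]
turn_grip [292. 238.] 0.92 [564.  27. 113.]
upper_bushing [349. 271.] 0.75 [ 487. -103.  135.]
upper_bushing [438. 300.] 0.62 [ 426. -302.  135.]
lower_bushing [381. 254.] 0.86 [ 535. -183.   70.]
pin_top [464. 300.] 0.54 [ 424. -345.  190.]
pin_block [439. 303.] 0.89 [ 424. -337.    0.]
crock [167. 307.] 0.94 [404. 331.   0.]
tumbler [172. 189.] 0.58 [698. 333.   0.]
tumbler [461. 300.] 0.16 [ 433. -392.    0.]
jam_jar [440. 218.] 0.65 [ 637. -341.    0.]
price_sign [240. 284.] 0.8 [463. 155.   0.]
scene cam at [1223.16114433 -484.54957787  700.67267611]
upper_bushing [261. 239.] 0.96 [488. -99. 135.]
lower_bushing [236. 285.] 0.58 [ 518. -180.   70.]
pin_top [134. 242.] 0.58 [ 426. -334.  190.]
stand [308. 320.] 0.88 [628. -80.   0.]
pin_block [148. 315.] 0.61 [ 414. -343.    0.]
crock [194. 385.] 0.66 [ 641. -342.    0.]
crock [385. 212.] 0.59 [405. 339.   0.]
tumbler [466. 259.] 0.94 [685. 348.   0.]
jam_jar [188. 384.] 0.81 [ 632. -349.    0.]
price_sign [340. 242.] 0.71 [448. 145.   0.]
```

View pics/top0.png

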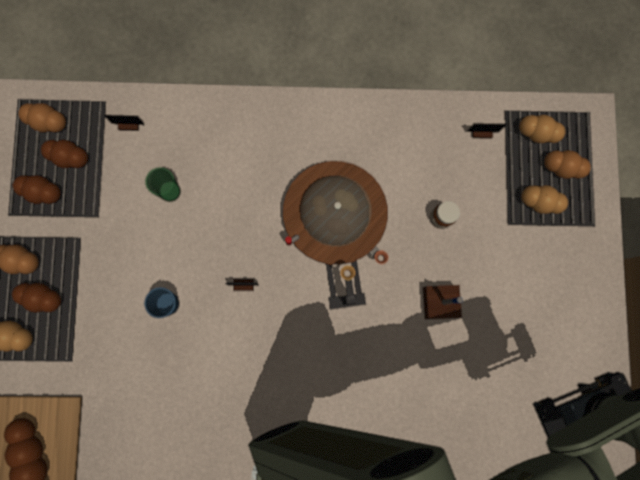

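View pics/scene0.png

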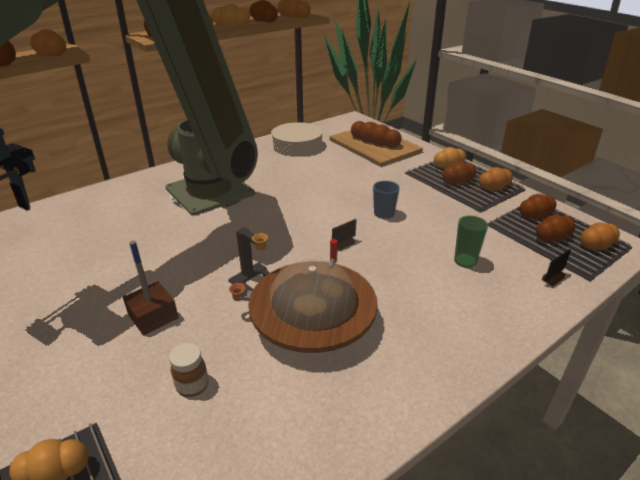

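The top view shows the platter's knob at (338,205), the brass bushing at (347,273), the copper bushing at (381,257), the grip at (288,239) and the pin top at about (462,300). I'll zoom in for sharper pixel positions and fit the stand geometry.

```bash
python3 - <<'E'
import cv2,numpy as np
a=cv2.imread('pics/top0.png')[190:320,275:475]; b=cv2.imread('pics/scene0.png')[220:330,110:350]
a=cv2.resize(a,None,fx=4,fy=4,interpolation=2); cv2.imwrite('pics/ta.png',a)
b=cv2.resize(b,None,fx=3.3,fy=3.3,interpolation=2); cv2.imwrite('pics/sb.png',b)
E
cat > fit.py <<'E'
from h import *
from scipy.optimize import least_squares
def model(v):
    x,y,w,q=v; c=np.array([x,y])
    d=lambda a,r,z: np.array([x+r*np.cos(a),y+r*np.sin(a),z])
    return dict(upper_bushing=d(w+np.pi,155,135),lower_bushing=d(w+np.pi+q,155,70),turn_grip=d(w+np.pi+q-1.75,135,113),knob=np.array([x,y,139]),stand=np.array([x,y,0]))
def fit(obs):
    f=lambda v: np.concatenate([(proj(n,model(v)[k])-p) for n,k,p in obs])
    r=least_squares(f,[640,-80,0.1,0.6],x_scale=[10,10,.1,.1],loss='soft_l1'); return r.x,f(r.x).reshape(-1,2)
E
python3 - <<'E'
from fit import *
obs=[("top","upper_bushing",(348,272)),("top","lower_bushing",(381,255.5)),("top","turn_grip",(290,238)),("top","knob",(338,205.5)),
("scene","upper_bushing",(261,239)),("scene","lower_bushing",(236.5,288)),("scene","turn_grip",(334,240)),("scene","knob",(312.5,269))]
v,r=fit(obs); print(v)
for o,e in zip(obs,r): print(o[0],o[1],np.round(e,1))
for k,p in model(v).items(): print(k,np.round(p,1))
E
```

```text
[ 6.38514280e+02 -7.51631706e+01  1.55131006e-01  6.27026340e-01]
top upper_bushing [-0.4 -0.3]
top lower_bushing [0.4 1. ]
top turn_grip [-1.6  0.4]
top knob [-0.3 -1.2]
scene upper_bushing [-1.  -0.8]
scene lower_bushing [0.3 1. ]
scene turn_grip [-0.1  1.4]
scene knob [-0.2  0. ]
upper_bushing [485.4 -99.1 135. ]
lower_bushing [ 528.6 -184.4   70. ]
turn_grip [562.  36. 113.]
knob [638.5 -75.2 139. ]
stand [638.5 -75.2   0. ]
```

View pics/ta.png

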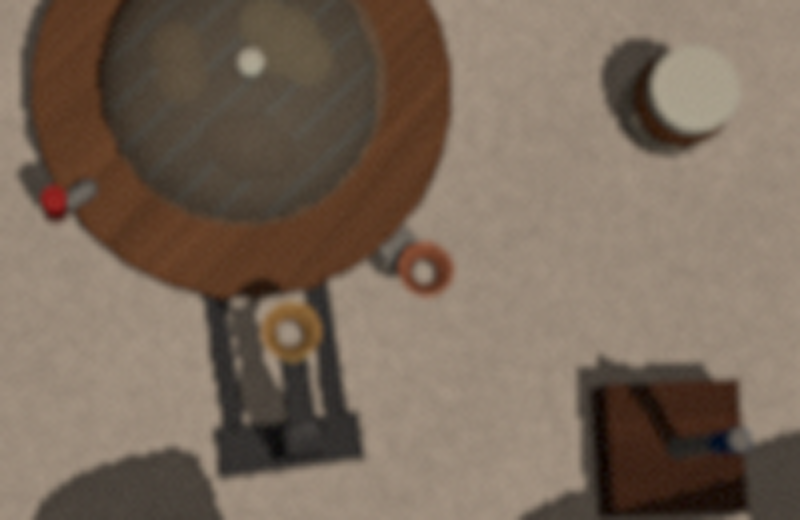

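View pics/sb.png

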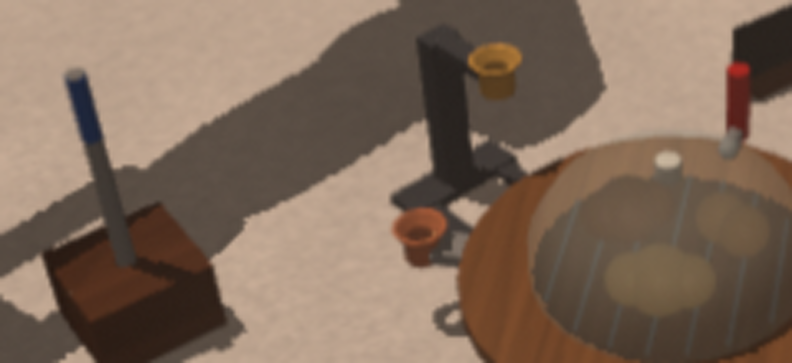

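Read from the crops: in top, pin top at (459.4,299.6), upper (347.7,272.6), lower (380.9,256.9), grip (288.1,239.6). In scene, pin top (132.7,242.4), upper (260,237), lower (236.6,288.8), grip (333.6,240.9). Refitting with these.

```bash
python3 - <<'E'
from fit import *
obs=[("top","upper_bushing",(347.7,272.6)),("top","lower_bushing",(380.9,256.9)),("top","turn_grip",(288.1,239.6)),("top","knob",(337.4,205.1)),
("scene","upper_bushing",(260,237)),("scene","lower_bushing",(236.6,288.8)),("scene","turn_grip",(333.6,240.9)),("scene","knob",(312,267.5))]
v,r=fit(obs); print(v)
for o,e in zip(obs,r): print(o[0],o[1],np.round(e,1))
for k,p in model(v).items(): print(k,np.round(p,1), np.round(rel(p),4))
pt=[("top",(459.4,299.6)),("scene",(132.7,242.4))]
for n,p in pt: print(at_z(n,p,190))
v2=v.copy()
for f in (1,.8,.6,.4,.2,0,-.02):
    v2[3]=v[3]*f; print(f,np.round(model(v2)["turn_grip"],1))
E
```

```text
[ 6.36441993e+02 -7.39162568e+01  1.58211285e-01  6.30393774e-01]
top upper_bushing [-0.4  0. ]
top lower_bushing [0.3 0.2]
top turn_grip [-0.  -0.1]
top knob [-0.2  0.1]
scene upper_bushing [-0.2  0.6]
scene lower_bushing [ 0.1 -0.3]
scene turn_grip [-0.2 -0.2]
scene knob [0.2 0.7]
upper_bushing [483.4 -98.3 135. ] [ 0.8178 -0.5983  0.2019]
lower_bushing [ 527.2 -183.9   70. ] [ 0.8333 -0.4068  0.3319]
turn_grip [559.2  36.8 113. ] [ 1.0613 -0.79    0.2459]
knob [636.4 -73.9 139. ] [ 1.1193 -0.5263  0.1939]
stand [636.4 -73.9   0. ] [ 1.1193 -0.5263  0.4719]
[ 424.72162255 -335.55027795  190.        ]
[ 425.13774085 -335.97914175  190.        ]
1 [559.2  36.8 113. ]
0.8 [573.7  45.6 113. ]
0.6 [589.2  52.6 113. ]
0.4 [605.5  57.5 113. ]
0.2 [622.3  60.3 113. ]
0 [639.3  61.1 113. ]
-0.02 [641.  61. 113.]
```

The fit is sub-pixel: platter at 0.63 rad, grip at (559,37), target (639,61), pin at (425,-336), upper bushing at (483,-98). Now moving towards the grip.

```bash
python3 -m jog '.8 -.595 0 0 0 -.94;.8 -.595 0 0 0 -.94;.8 -.595 0 0 0 -.94;.8 -.595 0 0 0 -.94;.8 -.595 0 0 0 -.94;.8 -.595 0 0 0 -.94;.8 -.595 0 0 0 -.94;.8 -.595 0 0 0 -.94;.8 -.595 0 0 0 -.94;.8 -.595 0 0 0 -.94;.8 -.595 0 0 0 -.94;.8 -.595 0 0 0 -.94;.8 -.595 0 0 0 -.94;.8 -.595 0 0 0 -.94;.8 -.595 0 0 0 -.94;.8 -.595 0 0 0 -.94' 1
python3 -c "
from h import *
s=state();print(s['ee_pos'],s['ee_rot'],s['time_s']);print(rel([559.2,36.8,s['ee_pos'][2]]),rel([559.2,36.8,101]))"
```

```text
time_s: 2.53
ee_pos: [475.2, -104.2, 235.9]
ee_rot: [-180.0, 0.0, 107.0]
force: [-0.6, 0.8, -0.0]
gripper_width: 91.2
[ 475.16154319 -104.2288225   235.91487237] [-1.79972437e+02  1.71949118e-02  1.06999187e+02] 2.5333
[ 2.20595576e-01  2.43195235e-01 -1.83194831e-04] [0.22067655 0.24332504 0.26964651]
```

```bash
python3 -m jog '.22 .243 0 0 0 0;.22 .243 0 0 0 0;.22 .243 0 0 0 0;.22 .243 0 0 0 0;.22 .243 0 0 0 0;.22 .243 0 0 0 0;.22 .243 .08 0 0 0;.22 .243 .14 0 0 0;.22 .243 .2 0 0 0;.22 .243 .24 0 0 0;.22 .243 .27 0 0 0;.22 .243 .27 0 0 0;.22 .243 .27 0 0 0'
python3 - <<'E'
from h import *
save("scene","s1.png");print(state()['ee_pos'],state()['ee_rot'],state()['force'])
a=cv2.imread('pics/s1.png')[150:350,220:460];cv2.imwrite('pics/s1c.png',cv2.resize(a,None,fx=3,fy=3,interpolation=2))
E
```

```text
time_s: 3.62
ee_pos: [558.3, 34.5, 100.7]
ee_rot: [-179.9, 0.0, 106.8]
force: [0.3, 0.1, 0.7]
gripper_width: 91.4
[559.28206119  34.84376559 101.72821434] [1.79980948e+02 4.46823033e-02 1.06865641e+02] [-0.32037898  0.25613987  0.16830787]
```

View pics/s1c.png

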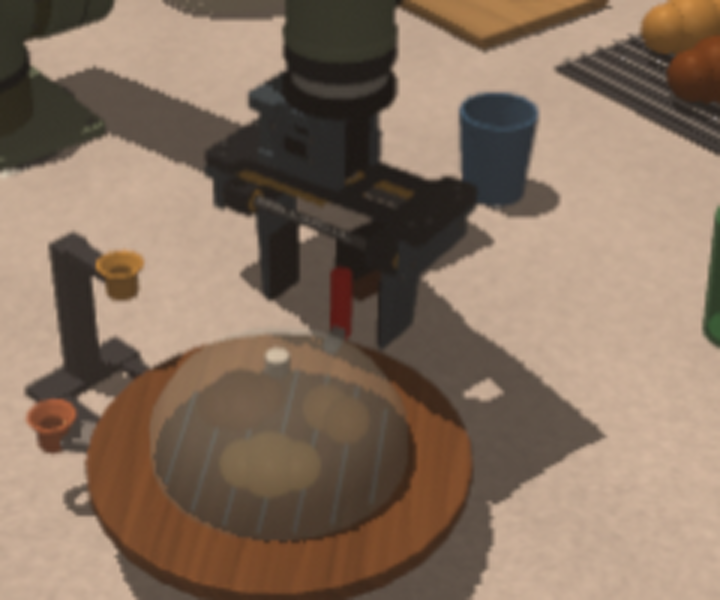

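The red grip (crop (340,300)) stands between the open fingers, and the bracket and crock are clear. Closing.

```bash
python3 -m jog '0 0 0 0 0 0;0 0 0 0 0 0;0 0 0 0 0 0;0 0 0 0 0 0;0 0 0 0 0 0;0 0 0 0 0 0;0 0 0 0 0 0;0 0 0 0 0 0' -1 15
python3 - <<'E'
from fit import *
s=state(); p=s['ee_pos'];print(p,s['force'])
v=np.array([636.44,-73.92,.1582,.6304])
for f in (1,.9,.8,.7,.6,.5,.4,.3,.2,.1,0):
    w=v.copy();w[3]*=f;g=model(w)["turn_grip"]; print(f,np.round(rel([g[0],g[1],p[2]]),3))
E
```

```text
time_s: 4.33
ee_pos: [559.3, 35.0, 101.7]
ee_rot: [180.0, 0.0, 106.9]
force: [0.8, 0.7, -0.5]
gripper_width: 40.7
[559.26508998  34.98839024 101.70152606] [ 0.81587986  0.73934166 -0.5288084 ]
1 [ 0.003  0.001 -0.   ]
0.9 [ 0.008  0.017 -0.   ]
0.8 [ 0.012  0.034 -0.   ]
0.7 [0.015 0.051 0.   ]
0.6 [0.016 0.068 0.   ]
0.5 [0.017 0.085 0.   ]
0.4 [0.016 0.102 0.   ]
0.3 [0.015 0.119 0.   ]
0.2 [0.012 0.135 0.   ]
0.1 [0.008 0.152 0.   ]
0 [0.003 0.168 0.   ]
```

```bash
python3 -m jog '0 0 0 0 0 0;0 0 0 0 0 0;0 0 0 0 0 0;0 0 0 0 0 0;0 0 0 0 0 0;0 0 0 0 0 0;0 0 0 0 0 0' -1 15
python3 -m jog '.003 .001 0 0 0 0;.008 .017 0 0 0 0;.012 .034 0 0 0 0;.015 .051 0 0 0 0;.016 .068 0 0 0 0;.017 .085 0 0 0 0;.016 .102 0 0 0 0;.015 .119 0 0 0 0;.012 .135 0 0 0 0;.008 .152 0 0 0 0;.003 .168 0 0 0 0;.003 .168 0 0 0 0;.003 .168 0 0 0 0;.003 .168 0 0 0 0;.003 .168 0 0 0 0'
python3 - <<'E'
from h import *
s=state();print(s['ee_pos'],s['force'])
for n in("top","scene"):
    save(n,n+"2.png")
    for q,z in(("upper_bushing",135),("lower_bushing",70)):
        for d in tip_of(q,n)[:2]: print(n,q,np.round(d["location"],1),round(d["confidence"],2),np.round(at_z(n,d["location"],z),1))
a=cv2.imread('pics/top2.png')[190:320,275:475];b=cv2.imread('pics/scene2.png')[220:320,220:380]
cv2.imwrite('pics/m2.png',np.hstack([cv2.resize(a,(480,312),interpolation=2)[:, :300],cv2.resize(b,(500,312),interpolation=2)]))
E
```

```text
time_s: 4.92
ee_pos: [559.3, 35.0, 101.6]
ee_rot: [180.0, 0.0, 106.9]
force: [0.4, 0.4, -0.7]
gripper_width: 15.8
time_s: 6.17
ee_pos: [639.5, 61.1, 101.6]
ee_rot: [179.9, 0.0, 106.9]
force: [1.6, 3.7, -2.7]
gripper_width: 16.0
[639.49123344  61.13600371 101.5527271 ] [ 1.64134724  3.67654024 -2.67515309]
top upper_bushing [349.6 269.7] 0.8 [ 490.  -103.6  135. ]
top lower_bushing [342.9 273.5] 0.69 [486.7 -93.2  70. ]
scene upper_bushing [260.8 240.9] 0.69 [ 495.  -102.8  135. ]
scene upper_bushing [191.4 385.3] 0.68 [ 751.2 -372.1  135. ]
scene lower_bushing [261.  258.8] 0.57 [470.6 -93.5  70. ]
```

View pics/m2.png

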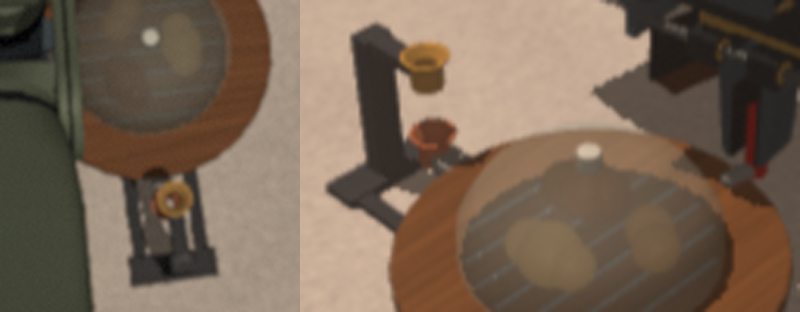

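The lower copper mouth sits in line under the brass one: scene about (262.6,263) against (260,238). I'll compare this with the model.

```bash
python3 - <<'E'
from fit import *
v=np.array([636.44,-73.92,.1582,0])
for q in(-.06,-.03,0,.03,.06):
    v[3]=q;m=model(v); print(q,proj("scene",m["lower_bushing"]),proj("scene",m["upper_bushing"]),proj("top",m["lower_bushing"]),proj("top",m["upper_bushing"]),m["turn_grip"][:2])
a=cv2.imread('pics/scene2.png')[232:278,240:285];b=cv2.imread('pics/top2.png')[255:290,330:365]
cv2.imwrite('pics/m3.png',np.hstack([cv2.resize(a,(400,409),interpolation=2),cv2.resize(b,(400,400),interpolation=2)[:400] if 0 else cv2.resize(b,(400,409),interpolation=2)]))
E
```

```text
-0.06 [265.47577591 260.64445895] [259.78878062 237.62260227] [341.17230506 275.36040171] [347.25558844 272.61794404] [647.36354076  60.63733446]
-0.03 [263.76855245 261.53556493] [259.78878062 237.62260227] [343.12929369 275.1708015 ] [347.25558844 272.61794404] [643.32251098  60.90444527]
0 [262.09319211 262.45920097] [259.78878062 237.62260227] [345.07872782 274.92262707] [347.25558844 272.61794404] [639.27528741  61.05022318]
0.03 [260.45105415 263.41499508] [259.78878062 237.62260227] [347.01878124 274.61613491] [347.25558844 272.61794404] [635.22551227  61.074537  ]
0.06 [258.84350407 264.40255317] [259.78878062 237.62260227] [348.94763842 274.2516382 ] [347.25558844 272.61794404] [631.17683008  60.97736485]
```

View pics/m3.png

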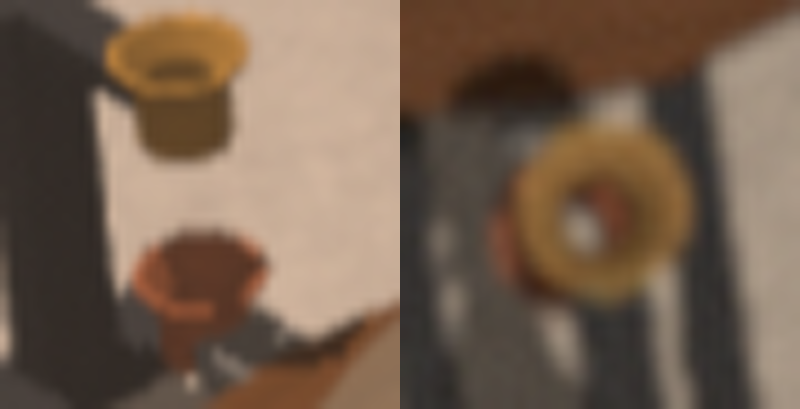

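Lower versus upper offset is 2.7 px in both views, where the model gives 2.2–2.3 px at zero. That puts the platter at about -0.008 rad, inside tolerance. Releasing and rising.

```bash
python3 -m jog '0 0 0 0 0 0;0 0 0 0 0 0;0 0 0 0 0 0;0 0 0 0 0 0;0 0 0 0 0 0;0 0 0 0 0 0;0 0 -.08 0 0 0;0 0 -.16 0 0 0;0 0 -.24 0 0 0;0 0 -.3 0 0 0;0 0 -.3 0 0 0' 0.1
python3 - <<'E'
from fit import *
s=state();print(s['ee_pos'],s['ee_rot'],s['force'])
print(rel([424.9,-335.8,270]))
E
```

```text
time_s: 7.38
ee_pos: [642.2, 61.3, 259.8]
ee_rot: [179.2, 0.2, 106.9]
force: [0.4, -0.2, 1.6]
gripper_width: 49.7
[642.20740684  61.26913898 259.81524233] [179.15254577   0.20617086 106.87676658] [ 0.39064287 -0.22058172  1.59250996]
[-0.63383019 -0.64610791 -0.02764806]
```

```bash
python3 -m jog '-.634 -.646 -.02 0 0 0;-.634 -.646 -.02 0 0 0;-.634 -.646 -.02 0 0 0;-.634 -.646 -.02 0 0 0;-.634 -.646 -.02 0 0 0;-.634 -.646 -.02 0 0 0;-.634 -.646 -.02 0 0 0;-.634 -.646 -.02 0 0 0;-.634 -.646 -.02 0 0 0;-.634 -.646 -.02 0 0 0;-.634 -.646 -.02 0 0 0;-.634 -.646 -.02 0 0 0;-.634 -.646 -.02 0 0 0;-.634 -.646 -.02 0 0 0'
python3 - <<'E'
from h import *
s=state();print(s['ee_pos'],s['ee_rot'],s['force'])
print(rel([424.9,-335.8,173]))
R=rot(s['ee_rot']);from scipy.spatial.transform import Rotation as Ro
print(Ro.from_matrix(R.T@rot([180,0,s['ee_rot'][2]])).as_rotvec()/(np.pi/2))
for n in("top","scene"):
  save(n,n+"3.png")
  for q,z in(("lower_bushing",70),("pin_top",190),("turn_grip",113)):
    for d in tip_of(q,n)[:1]: print(n,q,np.round(d["location"],1),round(d["confidence"],2),np.round(at_z(n,d["location"],z),1))
a=cv2.imread('pics/scene3.png')[150:350,60:360];b=cv2.imread('pics/top3.png')[190:320,260:380]
cv2.imwrite('pics/m4.png',np.hstack([cv2.resize(a,(480,320),interpolation=2),cv2.resize(b,(296,320),interpolation=2)]))
E
```

```text
time_s: 8.55
ee_pos: [424.9, -335.3, 265.7]
ee_rot: [179.2, 0.1, 106.8]
force: [0.2, 0.1, -0.0]
gripper_width: 49.8
[ 424.94928855 -335.34970573  265.71897516] [1.79155613e+02 1.35201388e-01 1.06847633e+02] [ 0.16483403  0.09515042 -0.02858815]
[-0.00039578 -0.00308811  0.18541403]
[9.38207824e-03 1.50221045e-03 1.10694941e-05]
top lower_bushing [344.5 274.7] 0.66 [483.9 -97.   70. ]
top pin_top [460.8 298. ] 0.45 [ 428.2 -338.6  190. ]
top turn_grip [279.7 203.3] 0.65 [643.6  57.9 113. ]
scene lower_bushing [342.3 245.4] 0.6 [537.4  79.7  70. ]
scene pin_top [134.6 240.8] 0.56 [ 422.1 -331.3  190. ]
scene turn_grip [366.7 259.1] 0.66 [651.2  50.9 113. ]
```

View pics/m4.png

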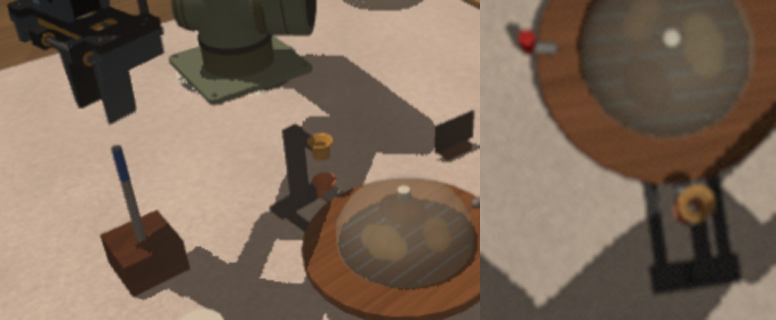

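The platter stayed lined up; red grip at about top (278.4,206.4) and the bushings overlap. The pin stands straight below the gripper. Descending.

```bash
python3 -m jog '0 -.003 .05 .009 .0015 0;0 -.003 .08 .009 .0015 0;0 -.003 .11 .009 .0015 0;0 -.003 .14 .009 .0015 0;0 -.003 .165 .009 .0015 0;0 -.003 .18 .009 .0015 0;0 -.003 .18 .009 .0015 0;0 -.003 .18 .009 .0015 0'
python3 - <<'E'
from fit import *
s=state();print(s['ee_pos'],s['ee_rot'],s['force'])
print(at_z("top",(278.4,206.4),113))
save("scene","s4.png")
a=cv2.imread('pics/s4.png')[180:340,60:260];cv2.imwrite('pics/s4c.png',cv2.resize(a,None,fx=3,fy=3,interpolation=2))
E
python3 -m jog '0 0 0 0 0 0;0 0 0 0 0 0;0 0 0 0 0 0;0 0 0 0 0 0;0 0 0 0 0 0' -0.5 35
```

```text
time_s: 9.62
ee_pos: [425.6, -335.5, 176.3]
ee_rot: [180.0, 0.1, 107.0]
force: [-0.3, -0.2, 1.6]
gripper_width: 50.3
[ 425.55501404 -335.54037291  176.26787313] [1.79964670e+02 6.41606799e-02 1.06964554e+02] [-0.33286577 -0.24429124  1.55472646]
[636.26933868  60.74015449 113.        ]
time_s: 10.08
ee_pos: [425.9, -335.9, 177.1]
ee_rot: [179.9, 0.2, 107.0]
force: [-0.2, -1.5, -0.3]
gripper_width: 23.2
```

View pics/s4c.png

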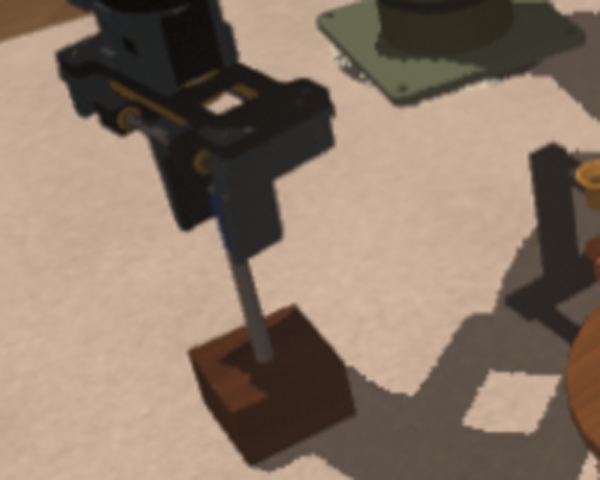

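The pin is between the fingers at its blue end (crop (215,200)). Finishing the close.

```bash
python3 -m jog '0 0 0 0 0 0;0 0 0 0 0 0;0 0 0 0 0 0;0 0 0 0 0 0;0 0 0 0 0 0;0 0 0 0 0 0' -1 40
python3 - <<'E'
from h import *
s=state();print(s['ee_pos'],s['ee_rot'],s['force'],s['torque'],s['gripper_width'])
E
```

```text
time_s: 10.58
ee_pos: [425.5, -336.0, 177.1]
ee_rot: [180.0, 0.1, 107.0]
force: [-1.7, -0.8, 0.9]
gripper_width: 11.2
[ 425.51368082 -335.97346322  177.13153094] [1.79954187e+02 1.47686337e-01 1.06966727e+02] [-1.74368195 -0.76908353  0.90587081] [-0.18890736  0.45208565  0.00565497] 11.237216866481367
```

```bash
python3 -m jog '0 0 -.02 0 0 0;0 0 -.04 0 0 0;0 0 -.07 0 0 0;0 0 -.1 0 0 0;0 0 -.15 0 0 0;0 0 -.2 0 0 0;0 0 -.26 0 0 0;0 0 -.32 0 0 0;0 0 -.33 0 0 0;0 0 -.33 0 0 0;0 0 -.33 0 0 0'
python3 - <<'E'
from h import *
s=state();print(s['ee_pos'],s['ee_rot'],s['force'],s['torque'],s['gripper_width'])
print(rel([483.4,-98.3,s['ee_pos'][2]]))
from scipy.spatial.transform import Rotation as Ro
print(Ro.from_matrix(rot(s['ee_rot']).T@rot([180,0,107])).as_rotvec()/(np.pi/2))
E
```

```text
time_s: 11.5
ee_pos: [425.2, -335.2, 342.0]
ee_rot: [179.9, 0.1, 107.0]
force: [-0.1, 0.0, -1.3]
gripper_width: 10.8
[ 425.21901413 -335.21186621  341.95495158] [1.79923222e+02 1.26036631e-01 1.06968854e+02] [-0.09778676  0.03909053 -1.30779509] [-0.03710145 -0.07044324 -0.02592779] 10.80063845335885
[ 0.41923366  0.24958332 -0.00058776]
[ 0.00085271  0.00140064 -0.00034512]
```

```bash
python3 -m jog '.03 .018 0 0 0 0;.09 .054 0 0 0 0;.15 .09 0 0 0 0;.21 .125 0 0 0 0;.27 .161 0 0 0 0;.33 .196 0 0 0 0;.38 .226 0 0 0 0;.41 .244 0 0 0 0;.419 .25 0 .001 .001 0;.419 .25 0 .001 .001 0;.419 .25 0 .001 .001 0;.419 .25 0 .001 .001 0;.419 .25 0 .001 .001 0'
python3 - <<'E'
from h import *
s=state();p=s['ee_pos'];print(p,s['ee_rot'],s['force'],s['torque'],s['gripper_width'])
R=rot(s['ee_rot']);tip=p+R@[0,0,167];top=p-R@[0,0,13]
print("tip expected",tip)
for n in("top","scene"):
  save(n,n+"5.png");print(n,"exp px tip",proj(n,tip),"top",proj(n,top))
  for q in("pin_tip","pin_top","upper_bushing"):
    for d in tip_of(q,n)[:2]: print(n,q,np.round(d["location"],1),round(d["confidence"],2))
a=cv2.imread('pics/scene5.png')[170:290,200:320];b=cv2.imread('pics/top5.png')[230:310,310:390]
cv2.imwrite('pics/m5.png',np.hstack([cv2.resize(a,(400,400),interpolation=2),cv2.resize(b,(400,400),interpolation=2)]))
E
```

```text
time_s: 12.58
ee_pos: [483.3, -99.4, 341.3]
ee_rot: [-179.9, 0.0, 106.9]
force: [0.5, -0.3, -0.7]
gripper_width: 11.3
[483.34604847 -99.42359297 341.27197711] [-1.79940457e+02  3.18878546e-02  1.06876503e+02] [ 0.54095051 -0.28785519 -0.73386893] [ 0.02069816 -0.09192735 -0.00726415] 11.260192758572458
tip expected [483.20695642 -99.56291651 174.27209315]
top exp px tip [349.23807046 271.19809913] top [357.07895512 262.84410021]
top upper_bushing [348.6 273.4] 0.81
top upper_bushing [244.5 286.1] 0.47
scene exp px tip [257.76370641 221.86971825] top [250.37155751 138.94262089]
scene pin_tip [256.4 223.4] 0.67
scene upper_bushing [261.  240.6] 0.57
```

View pics/m5.png

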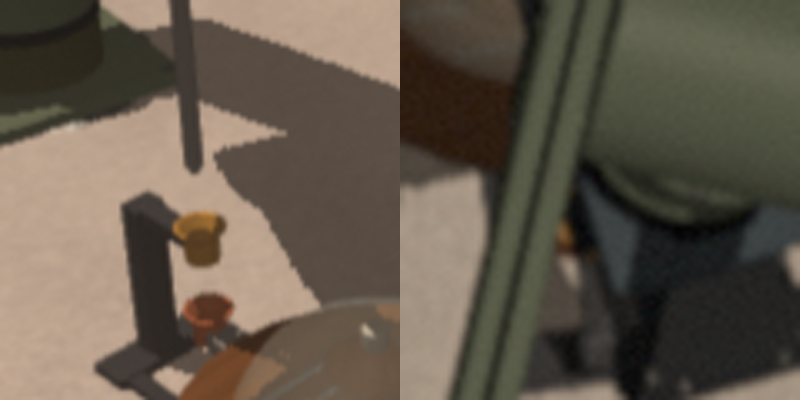

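The tip shows at scene (258,221.4) against a predicted (257.8,221.9), so the pin hangs true. Descending into the flare in guarded steps.

```bash
python3 -m jog '.002 .001 .01 0 0 0;.002 .001 .025 0 0 0;.002 .001 .04 0 0 0;.002 .001 .055 0 0 0;.002 .001 .07 0 0 0;.002 .001 .08 0 0 0;.002 .001 .088 0 0 0;.002 .001 .095 0 0 0;.002 .001 .1 0 0 0;.002 .001 .1 0 0 0;.002 .001 .1 0 0 0'
python3 - <<'E'
from h import *
s=state();p=s['ee_pos'];print(p,s['ee_rot'],s['force'],s['torque'],s['gripper_width'])
print(rel([483.4,-98.3,p[2]]))
E
```

```text
time_s: 13.9
ee_pos: [483.9, -97.5, 291.8]
ee_rot: [180.0, 0.0, 107.0]
force: [0.0, -0.2, -1.5]
gripper_width: 10.7
[483.8813608  -97.47506633 291.79795409] [1.79996775e+02 4.76232472e-02 1.06955874e+02] [ 0.03656299 -0.15183949 -1.51376317] [-0.01552749 -0.10573653  0.01241546] 10.716269965651364
[-1.29738313e-03 -1.40203109e-03  9.99454580e-07]
```

```bash
python3 -m jog '0 0 .01 0 0 0;0 0 .02 0 0 0;0 0 .03 0 0 0;0 0 .04 0 0 0;0 0 .05 0 0 0;0 0 .06 0 0 0;0 0 .07 0 0 0;0 0 .08 0 0 0;0 0 .09 0 0 0;0 0 .09 0 0 0;0 0 .09 0 0 0'
python3 - <<'E'
from h import *
s=state();p=s['ee_pos'];print(p,s['ee_rot'],s['force'],s['torque'],s['gripper_width'])
R=rot(s['ee_rot']);tip=p+R@[0,0,167];print("tip",tip)
save("scene","s6.png");print(proj("scene",tip))
a=cv2.imread('pics/s6.png')[170:290,200:320]
cv2.imwrite('pics/s6c.png',cv2.resize(a,(600,600),interpolation=2))
E
```

```text
time_s: 14.82
ee_pos: [483.8, -97.5, 246.5]
ee_rot: [-180.0, 0.0, 107.0]
force: [0.5, -0.2, -1.6]
gripper_width: 10.8
[483.7852874  -97.48785263 246.47480329] [-1.79972301e+02  2.90877928e-02  1.06954580e+02] [ 0.53867423 -0.18049727 -1.55633542] [-0.0280831  -0.1294334  -0.03073178] 10.825377234571155
tip [483.73278534 -97.59249319  79.47484433]
[262.1508487  258.90526386]
```

View pics/s6c.png

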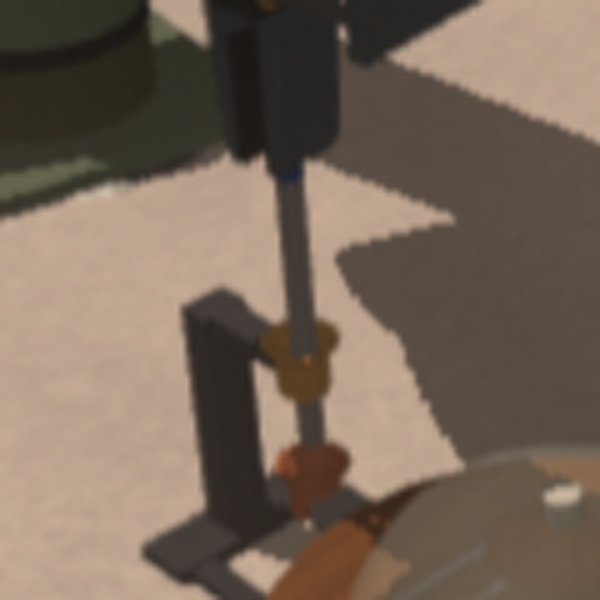

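The pin is through the brass bushing, with its tip centred over the copper mouth (crop (311,447)). Going down to tip at about 22 mm.

```bash
python3 -m jog '0 0 .01 0 0 0;0 0 .02 0 0 0;0 0 .028 0 0 0;0 0 .036 0 0 0;0 0 .044 0 0 0;0 0 .052 0 0 0'
python3 -c "
from h import *
s=state();print(s['ee_pos'],s['ee_rot'],s['force'],s['torque'])"
```

```text
time_s: 15.37
ee_pos: [484.0, -97.5, 220.3]
ee_rot: [180.0, 0.0, 107.0]
force: [-0.1, -0.8, -0.6]
gripper_width: 11.3
[483.9912458  -97.54306657 220.33577114] [1.79995036e+02 4.65533680e-02 1.06952834e+02] [-0.07048386 -0.82548136 -0.57601832] [-0.00954485 -0.12847228  0.01876131]
```

Tip is at about 53 mm inside the lower bushing with no load. Continuing the last 31 mm.

```bash
python3 -m jog '0 0 .01 0 0 0;0 0 .02 0 0 0;0 0 .03 0 0 0;0 0 .04 0 0 0;0 0 .05 0 0 0;0 0 .058 0 0 0;0 0 .062 0 0 0;0 0 .062 0 0 0;0 0 .062 0 0 0;0 0 .062 0 0 0'
python3 - <<'E'
from h import *
s=state();p=s['ee_pos'];print(p,s['ee_rot'],s['force'],s['torque'],s['gripper_width'],s['time_s'])
R=rot(s['ee_rot']);tip=p+R@[0,0,167];print("tip",tip,proj("scene",tip))
save("scene","s7.png")
for q in("pin_tip","pin_top","lower_bushing"): print(q,[(np.round(d['location'],1),round(d['confidence'],2)) for d in tip_of(q,"scene")[:2]])
a=cv2.imread('pics/s7.png')[170:310,200:340]
cv2.imwrite('pics/s7c.png',cv2.resize(a,(600,600),interpolation=2))
E
```

```text
time_s: 16.2
ee_pos: [484.2, -97.6, 189.6]
ee_rot: [180.0, 0.1, 107.0]
force: [0.4, 0.0, -1.4]
gripper_width: 10.9
[484.15135074 -97.62132704 189.55246016] [1.79974443e+02 6.12160621e-02 1.06955140e+02] [ 0.40845693  0.04862722 -1.42216108] [-0.02544694 -0.08084979 -0.02809713] 10.948843808444298 16.2
tip [484.27463591 -97.77027492  22.55257209] [264.11907093 279.59886587]
pin_tip []
pin_top []
lower_bushing [(array([258.9, 259.6]), 0.63)]
```

View pics/s7c.png

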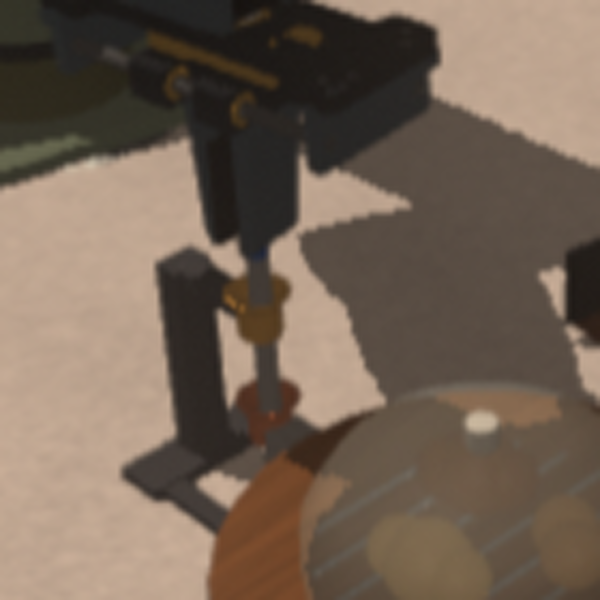

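The pin runs through the brass (crop (258,300)) and copper (268,400) bushings. It is upright, unloaded and held. Handing in.

```bash
python3 -c "
from h import *
print(job_done()); s=state(); print(s['ee_pos'],s['gripper_width'])"
```

```text
the job is handed in; nothing more can be done
None
the job is handed in; nothing more can be done
```

I turned the platter by its red grip through about 0.63 rad, released it, and took the pin from its block. I then lowered it through both bushings and handed the job in at about 16 s, still holding it.

**Last checks:**
- **Platter:** the pictures put it at about -0.008 rad, against a limit of 0.035. That was read before I let go of the grip. A coarser look at the grip afterwards gave about 0.02 rad the other way, also within the limit.
- **Pin:** the tip works out at about 22.5 mm above the counter from the arm's pose, about 1 mm from the fitted bushing axis. The tool was upright to 0.1°.
- **Forces and grip:** there was no extra load on the wrist (about 1.4 N, roughly the pin's weight). The fingers read 11 mm open on the pin with 40 N commanded.
- **Picture:** the last scene view shows the pin running through both bushings.

**Not confirmed:**
- **Tip below the lower bushing:** the network could not find the pin's tip or top in the last picture. The tip height therefore rests on the arm's pose and the 167 mm from TCP to tip fixed when I gripped it, which the picture over the bushing confirmed to within a pixel.
- **Loose items:** I did not re-measure the crock, tumbler, jam jar or price sign at the end. The moves were planned clear of them.
- **Network errors:** the networks gave a few wrong or centimetre-off points, so I used pixel readings and a fit to the stand's geometry instead.

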